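# Make up and cover the two-pole fuse test socket

### The job

Make up the two-pole test socket for a series measurement: take the two ceramic fuses standing on the bench and set the thick one in the wide brass cup and the slim one in the narrow cup, both fully home and upright, then seat the nickel bridging cap level over the tops of both fuses. Last, lower the green nylon cover over the whole stack until it rests flat, square and centred on the grey base plate, and let go of everything. Leave the jar, the screwdriver and the screw tray where they are.

Things in the scene. Friction and masses are not known exactly. Their poses are not given: they have to be found in the camera images.
- fuse_thick: The thick ceramic fuse: white cylinder with nickel end caps, diameter 22 mm, height 58 mm, about 62 g, standing upright on the bench. Origin at the centre of its underside, z up along its axis. Both ends alike.
- fuse_slim: The slim ceramic fuse: the same kind, diameter 14 mm, height 51 mm, about 26 g, standing upright. Origin at the centre of its underside, z up. Both ends alike.
- cap: Nickel bridging cap, 90 g: plate 37 (x) x 85 (y) mm with a 2 mm skirt round its edge reaching 8 mm below the plate (opening 33 x 81), skirt down on the bench. On top a black grip 14 (x) x 36 (y) mm, 12 to 30 mm above the origin. Origin: centre of the skirt's lower edge, z up. Ends alike. Seated, the plate's underside lies on both fuse tops, its y axis on the line of the cups.
- cover: Green nylon cover, 130 g: a box open below, standing open side down. Outside 64 (x) x 112 (y) x 92 mm high, walls 3 mm, inside 58 x 106 and 89 mm high. On top, in the middle, a rib grip 14 (x) x 60 (y) mm, 92 to 112 mm above the origin. Origin at the centre of the lower rim, z up. Ends alike.
- base: Fixed socket base: grey plate 88 (x) x 136 (y) x 14 mm, origin at the centre of its underside, z up. The brass cups stand on its y axis, 24 mm either side of centre; which is on which side changes. Heights above the origin: both fuse tops when home 75 mm, seated cap's origin 67 and grip top 97, cover's rim on the plate 14 mm. The cover's y axis goes along the plate's.
- cup_wide: The wide brass cup fixed on the base plate, for the thick fuse: round bore of diameter 26 mm, flaring to 34 mm over the top 4 mm. Origin on its axis at the plate's top (14 mm above the bench), z up; floor 3 and rim 19 mm above the origin.
- cup_narrow: The narrow brass cup fixed on the base plate, for the slim fuse: round bore of diameter 18 mm, flaring to 26 mm over the top 4 mm. Origin on its axis at the plate's top (14 mm above the bench), z up; raised floor 10 and rim 26 mm above the origin.
- jar: Bystander: a round jar of contact grease, diameter 54 mm, height 55 mm, loose on the bench. Origin at the centre of its underside.
- screwdriver: Bystander: a screwdriver 170 mm long, lying loose on the bench along its x axis.
- screw_tray: Bystander: a black open tray 70 x 70 x 22 mm with screws, loose on the bench. Origin at the centre of its underside.
Not all that is in view belongs to the job. What is shaped like the cap but turquoise is not meant.

How it is judged:
By the outcome, as a careful person would: the job done as asked, in the order asked, and still so for the second after the job is handed in, with the robot touching nothing.
It also fails if it takes over 109 s, if anything falls off the work surface, if the arm or the gripper's body presses on something with over 40 N, if the wrist force passes 120 N, or if a joint passes its speed limit or range.

### The arm

A 6-joint arm with a two-finger parallel gripper is mounted at the origin on the work surface. World frame = base frame: x ahead of the robot, y to its left, z up, the work surface at z = 0. Lengths are in m, angles in rad, forces in N, time in s.
With the tool pointing down it reaches from about 0.375 to 0.975 m from the base axis. Payload 3.8 kg.
Tool frame: the origin (TCP) lies at the very end of the fingers, on their centre line; the grasp point (between the pads) lies 19 mm behind it; z points along the fingers, y is the line along which they close (so a half turn about z gives the same grasp; the last joint's range is limited). The gripper opens to 85 mm and grips with 20 to 120 N. Pads are 22 mm wide; open, the fingers measure 114 mm over their backs; the gripper's body (76 mm by 85 mm) begins 54 mm behind the grasp point. The pads swing forward as they close: fully open they stand 13 mm farther back than shut.
Start: joints at [1.125, 0.264, 1.604, -0, 1.274, -0.037], TCP at [0.268, 0.619, 0.231] pointing down, gripper open.
Joint ranges: [-2.63, 2.63], [-0.94, 2.18], [0.31, 2.57], [-1.31, 4.45], [0, 2.66], [-2.55, 2.55]. Speed limits (rad/s): [2.57, 2.57, 3.14, 3.14, 3.14, 3.14].

### API

Orientations are given as a rotation vector (axis times angle).
In Python, from workcell import monitor, viewer, job gives the robot as it stands. The module is installed in compiled form; this text tells all that it offers.
- The arm moves only by the tool step_arm, never from a script. Its argument "series" is one flat list of numbers, 4 for each row, row after row: the shift along the tool's x, y, z in m, then the turn about the tool's z in rad. A call has 1 to 8 rows; each row is the pose to reach, as a shift and turn from the pose commanded when the call began, along the tool's axes at that moment; what a row does not reach only later rows make up. A row lasts 1/8 s, in which the tool goes at most 62.5 mm and 10.7 degrees, less where a joint would pass 70% of its speed; a pose out of reach is approached as far as the arm can. A call with a gripper value outside its range is refused whole. "gripper" is the opening, from 0 (shut) to 1 (fully open), set as the call begins (left out, the last holds). The fingers move at their own pace and stop on an object; "newtons" is the grip in N (left out, the last holds). Time passes only in rows, so rows that repeat a pose let the fingers close. It gives the time, the measured TCP pose, the force, the opening and the grip force at its end, in the units of the state.
- monitor.read_state(): the state, without advancing time (a new reading comes with each control period).
- viewer.read_camera(name): name is "side" or "top" or "wrist"; returns a dict with "image" (480x640x3 uint8, red, green, blue), "intrinsics" (3x3 intrinsics, pixels), "T" (4x4, takes a point from camera to world coordinates); the wrist camera has in their place "hand_eye" (4x4, takes a point from camera to tool coordinates, whose origin is the TCP and whose axes are the flange's). Camera axes: x right, y up, looking along -z (the intrinsics and any distortion apply to the point x, -y, -z); pixel columns grow to the right and rows downward; lengths in m; the calibration is good to about 2 mm. A picture is of the moment at which its call begins: read the wrist's pose just before it. There is no depth.
- job.finish_job(): hands the job in; it is judged then, once.
Trained networks look in a picture, given as the dict that the camera call returned (one of the last four; its "shot" number tells which), for a name from the list of things; names that differ only in an ending like _2 or _b are one class to them, and where a whole thing is asked for, a point or a joint stands for the part that bears it (a point fixed in the world has none). Each returns a list of dicts, best first, with "score" (0 to 1); they miss things now and then, are a little off and sometimes report something else, mostly with a low value. They report only what shows in the picture. A call takes as long as a camera call. They do not tell look-alikes from the thing itself.
- viewer.boxes_of(picture, label): "extent" ([centre column, centre row, width, height] in pixels, round what is visible of it).
- viewer.spot_point(picture, label): "point" ([column, row] in pixels: a listed point, or the origin of a listed thing).
The state is a dict: "time": time; "q": joint angles; "joint_vel": joint speeds; "joint_torque": joint torques, N m; "tool_pos": TCP position; "tcp_rot": TCP orientation; "wrist_force": force on the tool from outside, world axes, zero at the start; "torque": the same for the moment, N m; "width": opening from 0.0 (shut) to 1.0 (fully open); "grip_force": force on a finger pad.
Only numpy, scipy, OpenCV 4.12 (cv2) and the standard library are available. Lean on these libraries where they do the work, as an engineer would, in place of code of your own. Each camera call takes 0.05 s, during which the arm holds its last target. There are 200 camera calls.

## Working session

There is one attempt and no reset: what is moved stays moved. The work goes in short steps, Python scripts to look and compute and a tool call to move; the robot and the scene stay as the last step left them, time stands still between calls to the robot, and variables do not carry over. Pictures are saved under pics/ and viewed, at most 14 in all, crops included, and the job is handed in when it is done.

Besides the shell and the picture viewer there is one more tool, called after "Call:" as a command line: name --argument value ..., lists and objects as JSON in quotes. step_arm: Moves the arm, as the interface text tells. Its arguments: {"type":"object","properties":{"series":{"type":"array"},"gripper":{"type":"number"},"newtons":{"type":"number"}},"required":["series"]}

```bash
mkdir -p pics; cat > h.py <<'E'
import numpy as np, cv2
from scipy.spatial.transform import Rotation as R
from workcell import monitor, viewer, job
def pose(s=None):
    s=s or monitor.read_state(); T=np.eye(4); T[:3,:3]=R.from_rotvec(s['tcp_rot']).as_matrix(); T[:3,3]=s['tool_pos']; return T
def snap(name):
    T=pose(); p=viewer.read_camera(name)
    p['W']=p['T'] if 'T' in p else T@p['hand_eye']; return p
def save(p,f,box=None,scale=1):
    im=p['image'][:,:,::-1]
    if box: im=im[box[1]:box[3],box[0]:box[2]]
    if scale!=1: im=cv2.resize(im,None,fx=scale,fy=scale,interpolation=cv2.INTER_CUBIC)
    cv2.imwrite('pics/'+f,im)
def w(p,px,z):
    K=np.array(p['intrinsics']);W=np.array(p['W'])
    r=np.linalg.solve(K,[px[0],px[1],1.]); d=W[:3,:3]@[r[0],-r[1],-r[2]]; o=W[:3,3]
    return o+d*(z-o[2])/d[2]
def proj(p,X):
    K=np.array(p['intrinsics']);W=np.array(p['W']); c=W[:3,:3].T@(np.array(X)-W[:3,3]); u=K@[c[0],-c[1],-c[2]]; return u[:2]/u[2]
E
python3 - <<'E'
from h import *
s=monitor.read_state();print({k:np.round(v,3) for k,v in s.items()})
for c in('top','side'):
    p=snap(c);save(p,c+'1.png');print(c,{k:v for k,v in p.items() if k not in('image',)})
    for n in['fuse_thick','fuse_slim','cap','cover','base','cup_wide','cup_narrow','jar']:
        print(n,[(np.round(d['point'],0),round(d['score'],2),np.round(w(p,d['point'],.014 if 'cup' in n else 0),3)) for d in viewer.spot_point(p,n)[:3]])
p=snap('wrist');save(p,'wrist1.png');print({k:v for k,v in p.items() if k not in('image',)})
E
```

```text
{'time': np.float64(0.0), 'q': array([ 1.125,  0.265,  1.605,  0.   ,  1.274, -0.037]), 'joint_vel': array([ 0.   , -0.001,  0.   ,  0.001, -0.   , -0.002]), 'joint_torque': array([-2.0000e-03, -5.1512e+01, -3.6731e+01, -0.0000e+00,  1.3000e-02,
        0.0000e+00]), 'tool_pos': array([0.268, 0.619, 0.23 ]), 'tcp_rot': array([-6.380e-01, -3.076e+00,  3.000e-03]), 'wrist_force': array([ 1.043, -0.418, -0.288]), 'torque': array([ 0.053, -0.059,  0.048]), 'grip_force': np.float64(0.0), 'width': np.float64(1.001)}
top {'intrinsics': array([[581.18975515,   0.        , 319.8340959 ],
       [  0.        , 581.18975515, 239.17186779],
       [  0.        ,   0.        ,   1.        ]]), 'T': array([[-0.01132195,  0.98756702, -0.15679031,  0.27287142],
       [-0.99987184, -0.01295608, -0.0094043 , -0.02614219],
       [-0.01131877,  0.15666374,  0.98758714,  1.434143  ],
       [ 0.        ,  0.        ,  0.        ,  1.        ]]), 'shot': 1, 'W': array([[-0.01132195,  0.98756702, -0.15679031,  0.27287142],
       [-0.99987184, -0.01295608, -0.0094043 , -0.02614219],
       [-0.01131877, 
[... 2562 characters left out ...]
 array([[ 2.22557422e-04,  9.65754411e-01,  2.59457836e-01,
         6.62139322e-02],
       [ 9.99999841e-01, -8.04180724e-05, -5.58446338e-04,
        -2.21998539e-04],
       [-5.18456915e-04,  2.59457919e-01, -9.65754275e-01,
        -1.43185528e-01],
       [ 0.00000000e+00,  0.00000000e+00,  0.00000000e+00,
         1.00000000e+00]]), 'shot': 3, 'W': array([[ 3.97299416e-01, -8.86210653e-01, -2.38293629e-01,
         2.07463549e-01],
       [ 9.17688895e-01,  3.83817257e-01,  1.02622636e-01,
         6.45485025e-01],
       [ 5.15933997e-04, -2.59451330e-01,  9.65756046e-01,
         3.74484458e-01],
       [ 0.00000000e+00,  0.00000000e+00,  0.00000000e+00,
         1.00000000e+00]])}
```

View pics/top1.png

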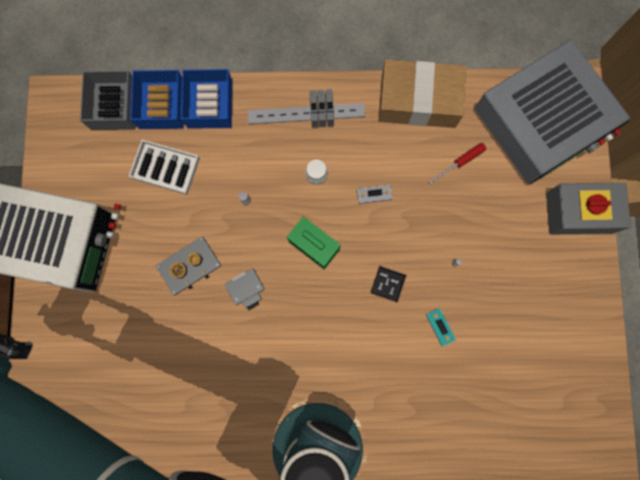

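View pics/side1.png

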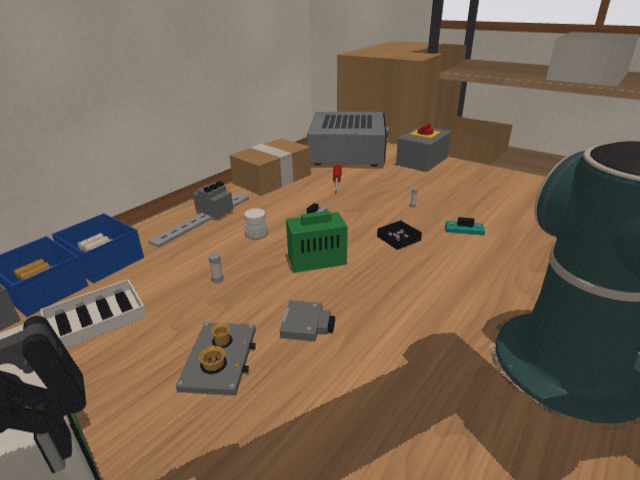

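Top view: thick fuse (244,198), slim fuse (457,262), base with cups (190,266) and cover (314,242). Cap candidates are the nickel one at (375,193) and the turquoise look-alike at (440,327). The nickel one fits the description, and I'll confirm it in a crop before reaching for it. First I'll hover over the base.

```bash
cat >> h.py <<'E'
def plan(x,y,z,yaw):
    "tool-frame shift and turn to TCP xyz with tool y (mod pi) at world angle yaw"
    T=pose(); d=T[:3,:3].T@(np.array([x,y,z])-T[:3,3]); cur=np.arctan2(T[1,1],T[0,1])
    t=(cur-yaw+np.pi/2)%np.pi-np.pi/2
    print('tcp',T[:3,3].round(4),'yaw',cur.round(4),'shift',d.round(4),'turn',round(t,4),'(alt %.3f)'%(t-np.sign(t)*np.pi),'q6',monitor.read_state()['q'][5].round(2))
E
python3 -c "
from h import *
plan(.44,.311,.20,.645)"
```

```text
tcp [0.2683 0.6194 0.2313] yaw 1.162 shift [-0.2801 -0.2147  0.0313] turn 0.517 (alt -2.625) q6 -0.04
```

Call:
step_arm --series '[-0.28,-0.215,0.03,0.517,-0.28,-0.215,0.03,0.517,-0.28,-0.215,0.03,0.517,-0.28,-0.215,0.03,0.517,-0.28,-0.215,0.03,0.517,-0.28,-0.215,0.03,0.517,-0.28,-0.215,0.03,0.517,-0.28,-0.215,0.03,0.517]'

```text
time: 1.95
tool_pos: [0.4398, 0.3112, 0.2015]
tcp_rot: [-1.404, -2.81, -0.001]
wrist_force: [0.3, 0.6, 0.4]
width: 1.0
grip_force: 0.0
```

```bash
python3 - <<'E'
from h import *
p=snap('wrist');save(p,'w_base.png');np.savez('w_base.npz',W=p['W'],K=p['intrinsics'],image=p['image'])
for n,z in[('base',0),('cup_wide',.014),('cup_narrow',.014)]:
    print(n,[(np.round(d['point'],1),round(d['score'],2),np.round(w(p,d['point'],z),4)) for d in viewer.spot_point(p,n)[:3]])
plan(.607,.170,.20,.645)
E
```

```text
base [(array([319.3, 205.1]), 0.7, array([0.4383, 0.3155, 0.    ]))]
cup_wide [(array([321.3, 179.6]), 0.68, array([0.4246, 0.3365, 0.014 ]))]
cup_narrow [(array([319.8, 237.5]), 0.81, array([0.4551, 0.2939, 0.014 ]))]
tcp [0.4393 0.312  0.2014] yaw 0.6468 shift [-0.2144  0.0483  0.0014] turn 0.0018 (alt -3.140) q6 -0.08
```

View pics/w_base.png

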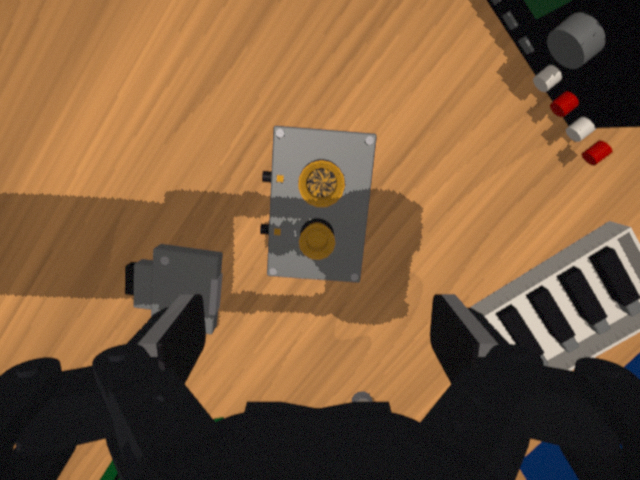

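```bash
python3 - <<'E'
from h import *
d=np.load('w_base.npz');p=dict(intrinsics=d['K'],W=d['W'],image=d['image'])
g=cv2.cvtColor(p['image'],cv2.COLOR_RGB2GRAY)
c=cv2.cornerSubPix(g,np.float32([[274,126],[376,134],[360,282],[268,275]]).reshape(-1,1,2),(5,5),(-1,-1),(3,30,.01)).reshape(-1,2)
P=np.array([w(p,q,.014) for q in c]);print(c.round(1).tolist(),P.round(4))
print('ctr',P.mean(0),'L',np.linalg.norm(P[0]-P[3]),np.linalg.norm(P[1]-P[2]),np.linalg.norm(P[0]-P[1]),np.linalg.norm(P[2]-P[3]))
for a,b in((0,3),(1,2)):
    v=P[b]-P[a];print('yaxis ang',np.arctan2(v[1],v[0]))
for a,b in((0,1),(3,2)):
    v=P[b]-P[a];print('xaxis ang',np.arctan2(v[1],v[0]))
print('wide rim',w(p,(322,183),.033),'narrow rim',w(p,(317,241),.040))
save(p,'crop_base.png',(250,110,400,300),3)
E
```

```text
[[274.8999938964844, 127.80000305175781], [375.5, 136.60000610351562], [359.1000061035156, 280.6000061035156], [271.0, 275.79998779296875]] [[0.3671 0.3477 0.014 ]
 [0.4394 0.393  0.014 ]
 [0.5097 0.2827 0.014 ]
 [0.4409 0.2368 0.014 ]]
ctr [0.43928078 0.31504255 0.014     ] L 0.13314463638535193 0.1308443994737988 0.08540201184869953 0.08269423765648762
yaxis ang -0.983144650642151
yaxis ang -1.0035906374715746
xaxis ang 0.5599669925885786
xaxis ang 0.5872110079922593
wide rim [0.42529835 0.33615412 0.033     ] narrow rim [0.45066374 0.29552578 0.04      ]
```

View pics/crop_base.png

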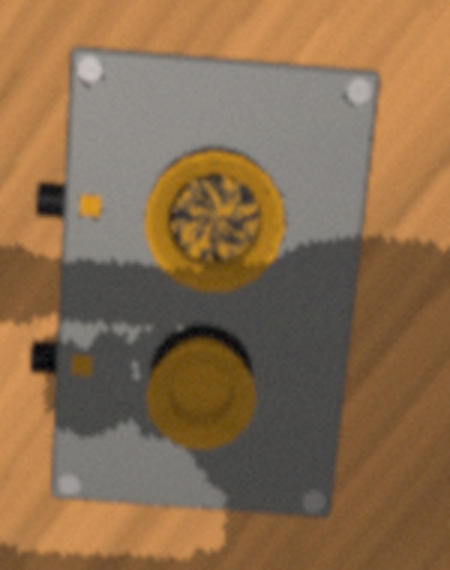

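Call:
step_arm --series '[-0.214,0.048,0.0,0,-0.214,0.048,0.0,0,-0.214,0.048,0.0,0,-0.214,0.048,0.0,0,-0.214,0.048,0.0,0]'

```text
time: 2.78
tool_pos: [0.6083, 0.1679, 0.201]
tcp_rot: [1.405, 2.81, -0.0]
wrist_force: [-1.0, 0.7, 0.4]
width: 1.001
grip_force: 0.0
```

```bash
python3 - <<'E'
from h import *
p=snap('wrist');save(p,'w_thick.png')
for n in['fuse_thick']:
    print(n,[(np.round(d['point'],1),round(d['score'],2),np.round(w(p,d['point'],0),4)) for d in viewer.spot_point(p,n)[:3]])
    for d in viewer.boxes_of(p,n)[:2]: print(np.round(d['extent'],1),d['score'])
x,y=[int(v) for v in proj(p,[.607,.170,.03])];x=max(x,100);y=max(y,80);save(p,'c_thick.png',(x-100,y-80,x+100,y+100),3)
print(x,y)
E
```

```text
fuse_thick [(array([317.8, 197.6]), 0.68, array([0.6014, 0.1769, 0.    ]))]
[314.5 207.8  25.7  39.1] 0.8
318 213
```

View pics/c_thick.png

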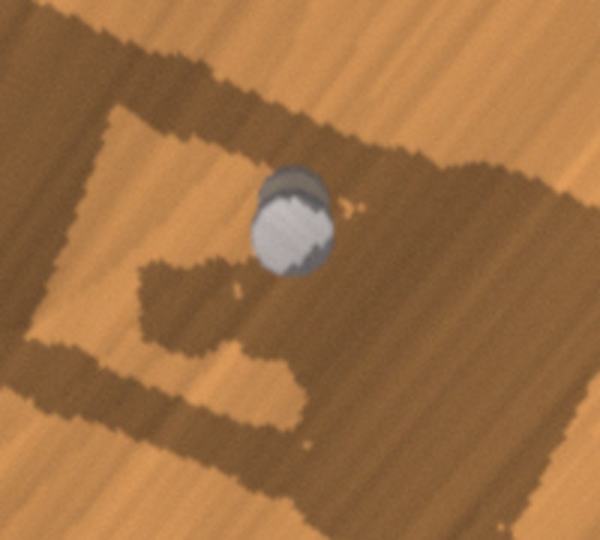

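The crop shows the thick fuse with its top disc at crop (291,236), i.e. image (315,211.7). The base crop shows the wide cup at the top and the narrow cup below it.

```bash
python3 - <<'E'
from h import *
p=snap('wrist')
X=w(p,(315,211.7),.058);print(X, w(p,(315,200),0.0))
plan(X[0],X[1],.026,.57)
E
```

```text
[0.5981805  0.17612512 0.058     ] [0.59810931 0.17551896 0.        ]
tcp [0.6058 0.17   0.2011] yaw 0.6467 shift [ 0.0093 -0.0023  0.1751] turn 0.0767 (alt -3.065) q6 -0.41
```

```bash
python3 - <<'E'
from h import *
p=snap('wrist'); im=p['image'][180:250,280:350].astype(int)
d=viewer.spot_point(p,'fuse_thick')[0];b=viewer.boxes_of(p,'fuse_thick')[0]['extent'];print(d,b)
print(w(p,d['point'],0),w(p,(b[0],b[1]+b[3]/2-b[2]/2),.058))
E
```

```text
Traceback (most recent call last):
IndexError: list index out of range
```

```bash
python3 - <<'E'
from h import *
p=snap('wrist')
for n in('fuse_thick','fuse_slim','cap'):
  for d in viewer.spot_point(p,n)[:1]: print(n,d,w(p,d['point'],0))
  for d in viewer.boxes_of(p,n)[:1]:
    b=d['extent'];print(n,b,w(p,(b[0],b[1]+b[3]/2-b[2]/2),.058))
g=cv2.cvtColor(p['image'],cv2.COLOR_RGB2HSV)
m=((g[...,1]<40)&(g[...,2]>110)).astype(np.uint8); m[:150]=0;m[270:]=0;m[:,:250]=0;m[:,380:]=0
n,l,st,c=cv2.connectedComponentsWithStats(m)
for i in range(1,n):
  if st[i,4]>60: print(st[i],c[i])
E
```

```text
fuse_thick {'point': [316.1, 204.5], 'score': 0.79} [0.60158071 0.17279261 0.        ]
fuse_thick [316.4, 210.1, 24.4, 36.1] [0.60115537 0.17411316 0.058     ]
fuse_slim {'point': [316.8, 202.0], 'score': 0.35} [0.60068932 0.17504818 0.        ]
[303 201  27  26 447] [314.44519016 212.36689038]
```

```bash
python3 - <<'E'
from h import *
plan(.6012,.1740,.028,.57)
E
```

```text
tcp [0.6067 0.1688 0.2014] yaw 0.6453 shift [ 0.0074 -0.0013  0.1734] turn 0.0753 (alt -3.066) q6 -0.41
```

Call:
step_arm --series '[0.007,-0.001,0.05,0.075,0.007,-0.001,0.1,0.075,0.007,-0.001,0.14,0.075,0.007,-0.001,0.165,0.075,0.007,-0.001,0.176,0.075,0.007,-0.001,0.176,0.075]'

```text
time: 4.18
tool_pos: [0.6015, 0.1735, 0.0248]
tcp_rot: [-1.507, -2.756, 0.001]
wrist_force: [-0.2, -0.5, 1.1]
width: 1.001
grip_force: 0.0
```

Call:
step_arm --series '[0,0,0,0,0,0,0,0,0,0,0,0,0,0,0,0,0,0,0,0,0,0,0,0]' --gripper 0.0 --newtons 40

```text
time: 4.92
tool_pos: [0.6022, 0.1738, 0.0261]
tcp_rot: [1.507, 2.756, 0.001]
wrist_force: [-1.2, -0.4, 5.3]
width: 0.246
grip_force: 39.3
```

Call:
step_arm --series '[0,0,-0.03,0,0,0,-0.08,0,0,0,-0.1,0,0,0,-0.1,0]'

```text
time: 5.42
tool_pos: [0.603, 0.1739, 0.1268]
tcp_rot: [1.506, 2.754, 0.004]
wrist_force: [-0.2, 0.5, -0.5]
width: 0.241
grip_force: 39.2
```

```bash
python3 - <<'E'
from h import *
p=snap('wrist');save(p,'held1.png',(170,150,470,480),1.8)
T=pose()
for z in(-.033,.025): print(z,proj(p,(T@[0,0,z,1])[:3]))
for d in viewer.boxes_of(p,'fuse_thick')[:2]: print(d)
plan(.4258,.3355,.125,.57)
E
```

```text
-0.033 [314.6885822  340.14826061]
0.025 [315.19045103 276.93758765]
{'extent': [317.6, 313.4, 63.0, 112.1], 'score': 0.7}
tcp [0.6006 0.1733 0.1235] yaw 0.57 shift [ 0.2309 -0.0597 -0.0012] turn 0.0 (alt -3.142) q6 -0.33
```

View pics/held1.png

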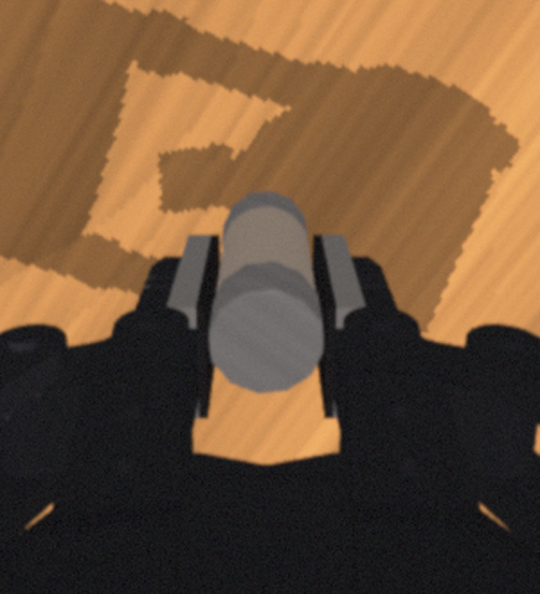

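The fuse is held centred, with its top disc at about (318,339) against a predicted (315,340).

Call:
step_arm --series '[0.231,-0.06,0,0,0.231,-0.06,0,0,0.231,-0.06,0,0,0.231,-0.06,0,0,0.231,-0.06,0,0,0.231,-0.06,0.02,0,0.231,-0.06,0.03,0,0.231,-0.06,0.03,0]'

```text
time: 6.52
tool_pos: [0.4259, 0.3341, 0.0932]
tcp_rot: [-1.508, -2.754, 0.006]
wrist_force: [0.2, -0.7, -0.4]
width: 0.248
grip_force: 39.2
```

```bash
python3 - <<'E'
from h import *
for i in range(3):
  p=snap('wrist');plan(.4258,.3355,.095,.57)
save(p,'pre1.png',(170,100,470,430),1.8)
E
```

```text
tcp [0.4265 0.3347 0.0942] yaw 0.569 shift [ 0.0011 -0.0002 -0.0008] turn -0.001 (alt 3.141) q6 0.05
tcp [0.427  0.3351 0.095 ] yaw 0.5691 shift [ 0.0009 -0.0008 -0.    ] turn -0.0009 (alt 3.141) q6 0.05
tcp [0.4273 0.3355 0.0955] yaw 0.5691 shift [ 0.0008 -0.0012  0.0005] turn -0.0009 (alt 3.141) q6 0.05
```

View pics/pre1.png

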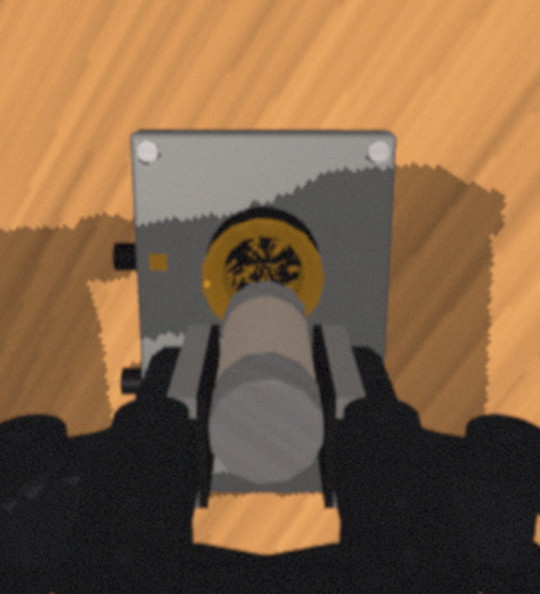

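```bash
python3 - <<'E'
from h import *
p=snap('wrist')
X=w(p,(316.1,253.9),.033);T=pose();print(X,T[:3,3],(T[:3,:3].T@(X-T[:3,3])),proj(p,[*T[:2,3],.033]))
E
```

```text
[0.42581604 0.33560082 0.033     ] [0.42736528 0.33568503 0.09576868] [ 0.00076379 -0.00140572  0.06276747] [318.45927902 255.1736413 ]
```

Call:
step_arm --series '[0.001,-0.001,0.015,0,0.001,-0.001,0.025,0,0.001,-0.001,0.033,0,0.001,-0.001,0.041,0,0.001,-0.001,0.047,0,0.001,-0.001,0.051,0,0.001,-0.001,0.053,0,0.001,-0.001,0.053,0]'

```text
time: 7.72
tool_pos: [0.4253, 0.336, 0.0431]
tcp_rot: [-1.507, -2.756, 0.0]
wrist_force: [-1.5, -1.9, 4.3]
width: 0.244
grip_force: 39.9
```

Call:
step_arm --series '[0,0,0.001,0,0,0,0.001,0,0,0,0.001,0]'

```text
time: 8.1
tool_pos: [0.4253, 0.3361, 0.043]
tcp_rot: [-1.507, -2.756, 0.0]
wrist_force: [-4.1, -2.7, 10.3]
width: 0.246
grip_force: 40.5
```

Call:
step_arm --series '[0,0,0.002,0,0,0,0.002,0,0,0,0.002,0]'

```text
time: 8.48
tool_pos: [0.4255, 0.3362, 0.043]
tcp_rot: [-1.507, -2.757, 0.001]
wrist_force: [-7.8, -7.0, 23.5]
width: 0.245
grip_force: 42.2
```

Call:
step_arm --series '[0,0,-0.002,0,0,0,-0.003,0]'

```text
time: 8.72
tool_pos: [0.4255, 0.3362, 0.0431]
tcp_rot: [1.507, 2.756, 0.001]
wrist_force: [-0.4, -1.9, 2.9]
width: 0.243
grip_force: 39.5
```

Call:
step_arm --series '[0,0,0,0,0,0,0,0,0,0,0,0,0,0,0,0]' --gripper 1.0

```text
time: 9.22
tool_pos: [0.4252, 0.336, 0.042]
tcp_rot: [-1.507, -2.756, 0.0]
wrist_force: [0.2, 0.5, 1.1]
width: 0.995
grip_force: 0.0
```

Call:
step_arm --series '[0,0,-0.03,0,0,0,-0.08,0,0,0,-0.14,0,0,0,-0.16,0,0,0,-0.16,0]'

```text
time: 9.85
tool_pos: [0.4266, 0.337, 0.2048]
tcp_rot: [1.506, 2.754, 0.007]
wrist_force: [1.0, -0.2, 0.1]
width: 1.0
grip_force: 0.0
```

```bash
python3 - <<'E'
from h import *
p=snap('wrist');p=snap('wrist');save(p,'placed1.png',(200,120,440,320),2)
print(proj(p,[.4258,.3355,.075]),proj(p,[.4258,.3355,.033]))
plan(.44,-.343,.20,0)
E
```

```text
[317.69621529 229.43459456] [317.62170528 217.56115104]
tcp [0.4246 0.3356 0.2011] yaw 0.57 shift [-0.5796 -0.3533  0.0017] turn 0.57 (alt -2.572) q6 0.05
```

View pics/placed1.png

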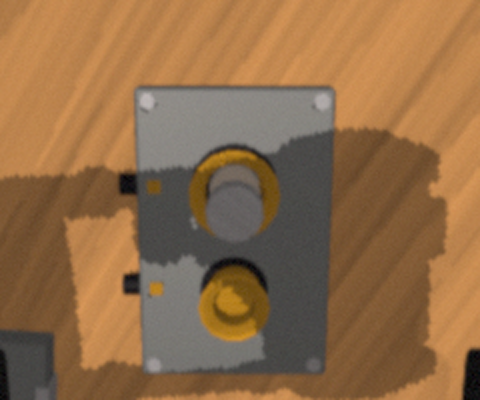

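The thick fuse stands upright in the wide cup, with its top at about (317.5,225.5). Next is the slim fuse.

Call:
step_arm --series '[-0.58,-0.353,0,0,-0.58,-0.353,0,0,-0.58,-0.353,0,0,-0.58,-0.353,0,0,-0.58,-0.353,0,0,-0.58,-0.353,0,0,-0.58,-0.353,0,0,-0.58,-0.353,0,0]'

```text
time: 10.95
tool_pos: [0.4352, -0.1653, 0.1999]
tcp_rot: [-1.506, -2.753, 0.0]
wrist_force: [1.5, 0.8, -0.3]
width: 1.002
grip_force: 0.0
```

```bash
python3 - <<'E'
from h import *
plan(.44,-.343,.20,.57)
E
```

```text
tcp [ 0.4352 -0.1653  0.1999] yaw 0.5696 shift [-0.1522 -0.0918 -0.0005] turn -0.0004 (alt 3.141) q6 -0.99
```

Call:
step_arm --series '[-0.152,-0.092,0,0,-0.152,-0.092,0,0,-0.152,-0.092,0,0,-0.152,-0.092,0,0,-0.152,-0.092,0,0]'

```text
time: 11.58
tool_pos: [0.4402, -0.3404, 0.1998]
tcp_rot: [-1.506, -2.752, -0.002]
wrist_force: [-1.1, 0.7, -0.9]
width: 0.998
grip_force: 0.0
```

```bash
cat >> h.py <<'E'
def fuse(n,h):
    snap('wrist');snap('wrist');p=snap('wrist')
    for d in viewer.spot_point(p,n)[:2]: print(n,d,w(p,d['point'],0))
    for d in viewer.boxes_of(p,n)[:2]:
        b=d['extent'];print(n,b,d['score'],w(p,(b[0],b[1]+b[3]/2-b[2]/2),h))
    return p
E
python3 - <<'E'
from h import *
p=fuse('fuse_slim',.051);save(p,'slim.png',(200,120,440,320),2)
plan(.44,-.343,.02,.57)
E
```

```text
fuse_slim {'point': [309.0, 206.7], 'score': 0.56} [ 0.43203078 -0.34150644  0.        ]
fuse_slim [308.2, 216.2, 17.0, 27.9] 0.79 [ 0.43398105 -0.34361859  0.051     ]
tcp [ 0.4415 -0.3401  0.2021] yaw 0.5717 shift [-0.0016 -0.0028  0.1821] turn 0.0017 (alt -3.140) q6 -1.27
```

View pics/slim.png

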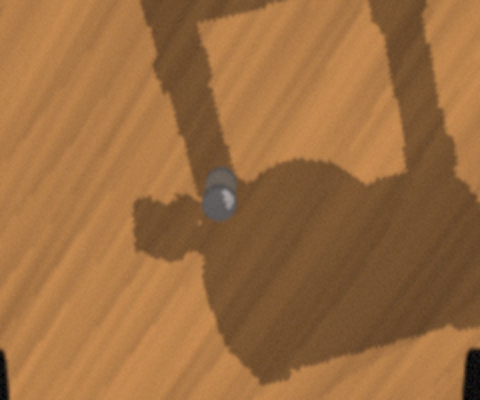

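```bash
python3 -c "
from h import *
plan(.4342,-.3432,.021,.57)"
```

```text
tcp [ 0.4415 -0.3401  0.2021] yaw 0.5717 shift [ 0.0013 -0.0078  0.1811] turn 0.0017 (alt -3.140) q6 -1.27
```

Call:
step_arm --series '[0.001,-0.008,0.05,0,0.001,-0.008,0.1,0,0.001,-0.008,0.14,0,0.001,-0.008,0.168,0,0.001,-0.008,0.18,0,0.001,-0.008,0.18,0]'

```text
time: 12.58
tool_pos: [0.4341, -0.3443, 0.0221]
tcp_rot: [-1.506, -2.756, -0.0]
wrist_force: [-0.1, -1.0, 0.4]
width: 0.995
grip_force: 0.0
```

Call:
step_arm --series '[0,0,0,0,0,0,0,0,0,0,0,0,0,0,0,0,0,0,0,0,0,0,0,0]' --gripper 0.0 --newtons 40

```text
time: 13.32
tool_pos: [0.4344, -0.3452, 0.0227]
tcp_rot: [1.507, 2.756, -0.0]
wrist_force: [-0.4, 0.4, 4.0]
width: 0.149
grip_force: 39.0
```

Call:
step_arm --series '[0,0,-0.03,0,0,0,-0.08,0,0,0,-0.13,0,0,0,-0.15,0,0,0,-0.15,0]'

```text
time: 13.95
tool_pos: [0.4353, -0.3459, 0.1743]
tcp_rot: [1.505, 2.753, -0.001]
wrist_force: [-0.3, -0.5, -1.4]
width: 0.148
grip_force: 39.0
```

```bash
python3 - <<'E'
from h import *
snap('wrist');snap('wrist');p=snap('wrist');T=pose();save(p,'held2.png')
for z in(-.030,.021): print(z,proj(p,(T@[0,0,z,1])[:3]))
print(viewer.boxes_of(p,'fuse_slim')[:1])
plan(.4518,.2951,.171,.57)
E
```

```text
-0.03 [318.0897349  337.46362609]
0.021 [317.90748029 281.01172673]
[{'extent': [316.9, 310.6, 35.4, 87.5], 'score': 0.73}]
tcp [ 0.433  -0.3439  0.17  ] yaw 0.57 shift [0.5279 0.3606 0.0006] turn -0.0 (alt 3.142) q6 -1.29
```

Call:
step_arm --series '[0.528,0.361,0,0,0.528,0.361,0,0,0.528,0.361,0,0,0.528,0.361,0,0,0.528,0.361,0,0,0.528,0.361,0,0,0.528,0.361,0,0,0.528,0.361,0,0]'

```text
time: 15.15
tool_pos: [0.4478, 0.1566, 0.1707]
tcp_rot: [-1.506, -2.755, 0.003]
wrist_force: [0.5, -0.9, 0.0]
width: 0.15
grip_force: 39.1
```

```bash
python3 -c "
from h import *
plan(.4518,.2951,.171,.57)"
```

```text
tcp [0.4478 0.1566 0.1707] yaw 0.5702 shift [ 0.1144  0.0782 -0.0004] turn 0.0002 (alt -3.141) q6 -0.29
```

Call:
step_arm --series '[0.114,0.078,0,0,0.114,0.078,0,0,0.114,0.078,0,0,0.114,0.078,0.03,0,0.114,0.078,0.06,0,0.114,0.078,0.06,0]'

```text
time: 15.9
tool_pos: [0.4501, 0.2903, 0.1082]
tcp_rot: [-1.506, -2.752, 0.012]
wrist_force: [0.1, -1.0, 0.1]
width: 0.144
grip_force: 39.1
```

```bash
python3 - <<'E'
from h import *
for i in range(4):p=snap('wrist')
save(p,'pre2.png',(170,100,470,430),1.8)
for X in([.4518,.2951,.040],[.4258,.3355,.075]):print(proj(p,X))
T=pose();print(proj(p,[*T[:2,3],.04]))
for d in viewer.spot_point(p,'cup_narrow')[:2]: print(d,w(p,d['point'],.014))
plan(.4518,.2951,.111,.57)
E
```

```text
[317.60849584 244.89560415]
[317.42415598 168.26759645]
[318.93006673 249.84967936]
{'point': [314.6, 234.9], 'score': 0.58} [0.45048102 0.29348142 0.014     ]
tcp [0.4543 0.2931 0.1138] yaw 0.5694 shift [ 0.003  -0.001   0.0028] turn -0.0006 (alt 3.141) q6 -0.04
```

View pics/pre2.png

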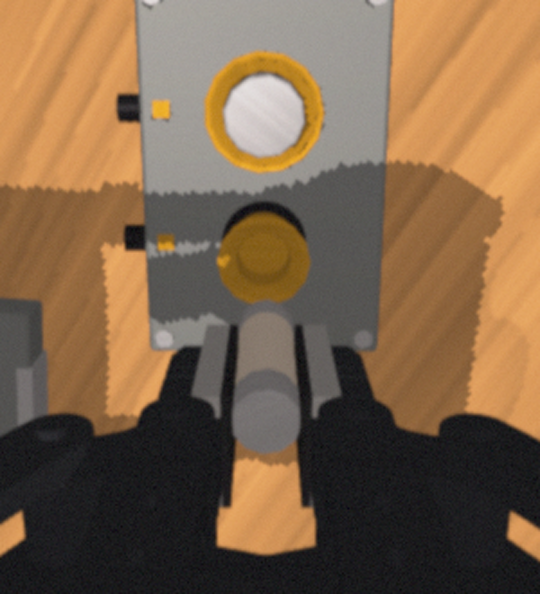

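Call:
step_arm --series '[0.003,-0.0015,0.01,0,0.003,-0.0015,0.02,0,0.003,-0.0015,0.03,0,0.003,-0.0015,0.035,0,0.003,-0.0015,0.038,0,0.003,-0.0015,0.038,0]'

```text
time: 16.9
tool_pos: [0.4502, 0.2946, 0.0741]
tcp_rot: [-1.507, -2.756, 0.001]
wrist_force: [1.4, 0.1, 0.4]
width: 0.15
grip_force: 39.1
```

```bash
python3 - <<'E'
from h import *
for i in range(3):
  p=snap('wrist');plan(.4518,.2951,.0465,.57)
for X in([.4518,.2951,.040],):print(proj(p,X))
T=pose();print(proj(p,[*T[:2,3],.04]))
save(p,'pre3.png',(170,100,470,430),1.8)
E
```

```text
tcp [0.4504 0.2947 0.0743] yaw 0.57 shift [-0.0004  0.0014  0.0278] turn -0.0 (alt 3.142) q6 -0.04
tcp [0.4506 0.2948 0.0745] yaw 0.57 shift [-0.0004  0.0012  0.028 ] turn -0.0 (alt 3.142) q6 -0.04
tcp [0.4506 0.2948 0.0746] yaw 0.57 shift [-0.0004  0.0012  0.0281] turn 0.0 (alt -3.142) q6 -0.04
[320.61553153 273.19096362]
[318.27705226 272.39786808]
```

Call:
step_arm --series '[0,0.0005,0.008,0,0,0.0005,0.014,0,0,0.0005,0.019,0,0,0.0005,0.023,0,0,0.0005,0.026,0,0,0.0005,0.028,0,0,0.0005,0.029,0,0,0.0005,0.029,0]'

```text
time: 18.05
tool_pos: [0.4508, 0.295, 0.0467]
tcp_rot: [-1.507, -2.756, 0.0]
wrist_force: [-4.2, -3.3, 9.2]
width: 0.148
grip_force: 40.1
```

Call:
step_arm --series '[0,0,-0.001,0,0,0,-0.001,0]'

```text
time: 18.3
tool_pos: [0.4511, 0.2951, 0.0468]
tcp_rot: [1.507, 2.756, 0.001]
wrist_force: [-0.5, 0.7, 4.0]
width: 0.153
grip_force: 39.3
```

Call:
step_arm --series '[0,0,0,0,0,0,0,0,0,0,0,0,0,0,0,0]' --gripper 1.0

```text
time: 18.8
tool_pos: [0.4506, 0.2949, 0.0461]
tcp_rot: [-1.507, -2.756, 0.0]
wrist_force: [-0.4, 0.9, 0.3]
width: 0.979
grip_force: 0.0
```

Call:
step_arm --series '[0,0,-0.03,0,0,0,-0.08,0,0,0,-0.13,0,0,0,-0.155,0,0,0,-0.155,0]'

```text
time: 19.42
tool_pos: [0.4524, 0.2959, 0.2042]
tcp_rot: [1.506, 2.754, 0.008]
wrist_force: [-0.5, 0.2, 0.4]
width: 1.002
grip_force: 0.0
```

```bash
python3 - <<'E'
from h import *
for i in range(3):p=snap('wrist')
save(p,'placed2.png',(200,80,440,280),2.5)
for X in([.4518,.2951,.075],[.4258,.3355,.075],[.4518,.2951,.04],[.4258,.3355,.033]):print(proj(p,X))
plan(.623,-.152,.20,.57)
t=snap('top');print(viewer.boxes_of(t,'cap'))
save(t,'c_cap.png',(335,165,475,355),3)
E
```

```text
[320.35315689 229.66266961]
[320.37816562 163.14354692]
[320.09504561 219.45680854]
[320.05930674 159.52120379]
tcp [0.4497 0.2943 0.1995] yaw 0.57 shift [-4.693e-01 -9.500e-02 -3.000e-04] turn -0.0 (alt 3.142) q6 -0.04
[{'extent': [439.8, 327.8, 25.8, 32.0], 'score': 0.97}, {'extent': [375.6, 193.8, 37.0, 20.1], 'score': 0.76}]
```

View pics/placed2.png

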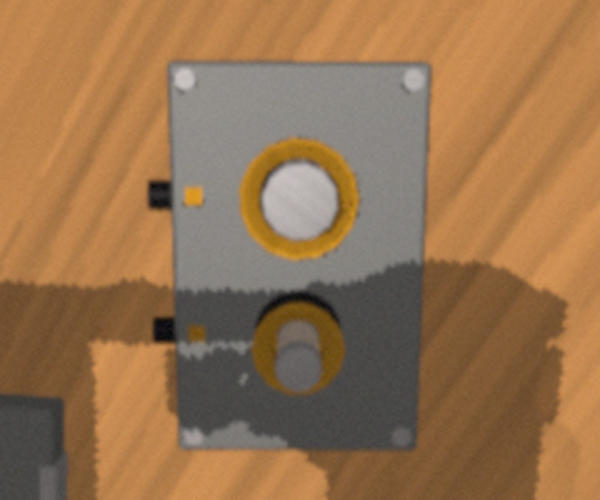

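View pics/c_cap.png

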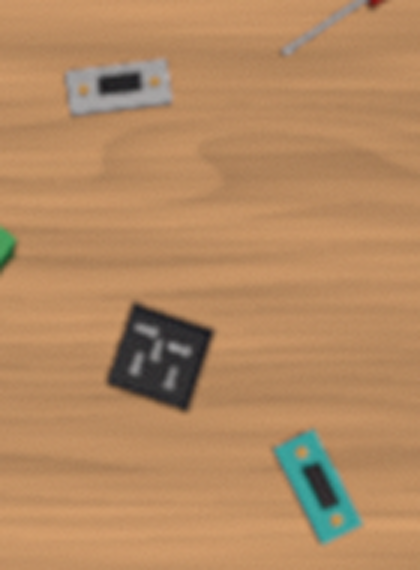

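Both fuses are upright and home: thick top at (320,160), slim top at (319,227). Cap candidates in the crop are the silver one at top-left (image 375,193) and the turquoise one at bottom-right (440,327). I take the silver one, since the cap is nickel and the turquoise one is excluded.

Call:
step_arm --series '[-0.469,-0.095,0,0.45,-0.469,-0.095,0,0.45,-0.469,-0.095,0,0.45,-0.469,-0.095,0,0.45,-0.469,-0.095,0,0.45,-0.469,-0.095,0,0.45,-0.469,-0.095,0,0.45,-0.469,-0.095,0,0.45]'

```text
time: 20.68
tool_pos: [0.6236, -0.1539, 0.1992]
tcp_rot: [-2.085, -2.347, 0.002]
wrist_force: [0.1, 0.2, -0.7]
width: 1.0
grip_force: 0.0
```

```bash
python3 -c "
from h import *
plan(.623,-.152,.2,.12)"
```

```text
tcp [ 0.6236 -0.1539  0.1992] yaw 0.1181 shift [ 0.002  -0.0004 -0.0008] turn -0.0019 (alt 3.140) q6 -0.4
```

```bash
python3 - <<'E'
from h import *
for i in range(3):p=snap('wrist')
for d in viewer.spot_point(p,'cap')[:2]: print(d,w(p,d['point'],0))
for d in viewer.boxes_of(p,'cap')[:2]: print(d)
save(p,'cap.png',(170,80,470,330),2)
plan(.623,-.152,.2,.12)
np.savez('cap.npz',W=p['W'],K=p['intrinsics'],image=p['image'])
E
```

```text
{'point': [308.9, 204.1], 'score': 0.72} [ 0.61454598 -0.15135646  0.        ]
{'extent': [308.2, 202.2, 40.9, 95.5], 'score': 0.65}
{'extent': [2.9, 313.4, 5.8, 13.5], 'score': 0.62}
tcp [ 0.6228 -0.1507  0.1995] yaw 0.1195 shift [-0.0013  0.     -0.0005] turn -0.0005 (alt 3.141) q6 -0.4
```

View pics/cap.png

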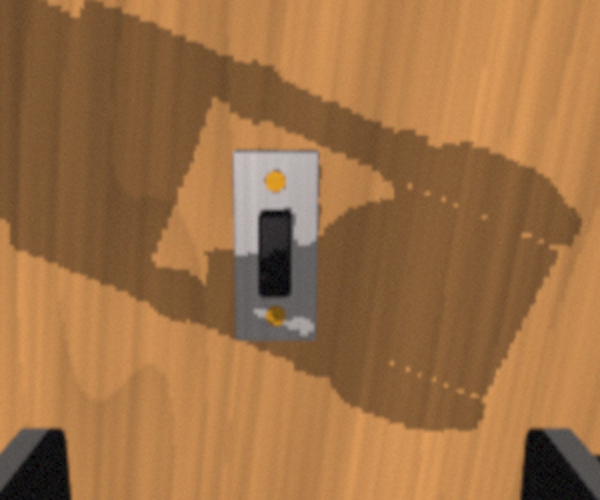

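```bash
python3 - <<'E'
from h import *
d=np.load('cap.npz');p=dict(intrinsics=d['K'],W=d['W'],image=d['image'])
P=np.array([w(p,q,.010) for q in [(287,155.5),(329.5,156),(328,249.5),(287.5,249.5)]])
v=P[3]+P[2]-P[0]-P[1];u=P[1]+P[2]-P[0]-P[3];print(P.mean(0),np.linalg.norm(v)/2,np.linalg.norm(u)/2,np.arctan2(v[1],v[0])+np.pi/2,np.arctan2(u[1],u[0]))
print(w(p,(307.7,167+39.5),.03))
X=P.mean(0);plan(X[0],X[1],.014,.12)
E
```

```text
[ 0.61379917 -0.14970861  0.01      ] 0.08457606620947891 0.037010974373389995 0.10415943324584709 0.11086583457314002
[ 0.61393117 -0.14811296  0.03      ]
tcp [ 0.6228 -0.1507  0.1995] yaw 0.1195 shift [ 0.0018 -0.0083  0.1856] turn -0.0005 (alt 3.141) q6 -0.4
```

Call:
step_arm --series '[0.002,-0.008,0.05,0.012,0.002,-0.008,0.1,0.012,0.002,-0.008,0.14,0.012,0.002,-0.008,0.165,0.012,0.002,-0.008,0.178,0.012,0.002,-0.008,0.184,0.012,0.002,-0.008,0.184,0.012]'

```text
time: 21.8
tool_pos: [0.6161, -0.1499, 0.0179]
tcp_rot: [2.097, 2.338, 0.001]
wrist_force: [0.0, -1.0, 0.5]
width: 1.002
grip_force: 0.0
```

Call:
step_arm --series '[0,0,0.002,0,0,0,0.002,0,0,0,0.002,0,0,0,0.002,0,0,0,0.002,0,0,0,0.002,0,0,0,0.002,0]' --gripper 0.0 --newtons 50

```text
time: 22.68
tool_pos: [0.6161, -0.1504, 0.0157]
tcp_rot: [2.098, 2.338, 0.0]
wrist_force: [-0.3, 0.2, 4.4]
width: 0.146
grip_force: 50.8
```

Call:
step_arm --series '[0,0,-0.03,0,0,0,-0.08,0,0,0,-0.13,0,0,0,-0.165,0,0,0,-0.165,0]'

```text
time: 23.3
tool_pos: [0.6179, -0.1508, 0.184]
tcp_rot: [2.094, 2.334, 0.005]
wrist_force: [0.5, 0.2, -0.6]
width: 0.148
grip_force: 50.3
```

```bash
python3 - <<'E'
from h import *
for i in range(3):p=snap('wrist')
save(p,'heldcap.png',(170,150,470,480),1.8)
T=pose();R_=lambda X:proj(p,(T@[*X,1])[:3]).round(1)
for y in(.0425,-.0425):
  print([R_([y,sx,.0155-.012]) for sx in(-.0185,0,.0185)])
plan(.4381,.316,.18,.57)
E
```

```text
[array([270.1, 196.4]), array([317. , 196.4]), array([363.8, 196.4])]
[array([276.2, 382.6]), array([317. , 382.6]), array([357.8, 382.5])]
tcp [ 0.6142 -0.1497  0.178 ] yaw 0.108 shift [ 0.482  -0.1249 -0.0009] turn -0.462 (alt 2.680) q6 -0.39
```

View pics/heldcap.png

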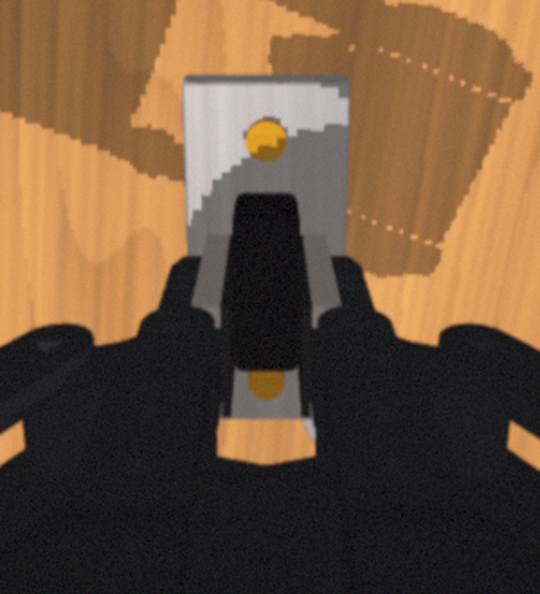

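The cap hangs level and centred in the grip, with plate edges at rows 195 and 382 as predicted (196 and 383). That was the 14th picture, so from here I'll rely on numbers only.

Call:
step_arm --series '[0.482,-0.125,0,-0.462,0.482,-0.125,0,-0.462,0.482,-0.125,0,-0.462,0.482,-0.125,0,-0.462,0.482,-0.125,0,-0.462,0.482,-0.125,0,-0.462,0.482,-0.125,0,-0.462,0.482,-0.125,0,-0.462]'

```text
time: 24.45
tool_pos: [0.4369, 0.3164, 0.1775]
tcp_rot: [-1.506, -2.755, 0.006]
wrist_force: [0.7, 0.2, -1.4]
width: 0.147
grip_force: 50.3
```

Call:
step_arm --series '[0,0,0,0,0,0,0,0]'

```text
time: 24.7
tool_pos: [0.4382, 0.3147, 0.1781]
tcp_rot: [-1.505, -2.756, 0.006]
wrist_force: [-0.4, -0.6, -0.0]
width: 0.146
grip_force: 50.3
```

```bash
python3 -c "
from h import *
for i in range(3):snap('wrist');plan(.4381,.316,.12,.57)"
```

```text
tcp [0.4388 0.3142 0.1785] yaw 0.5698 shift [0.0019 0.0006 0.0585] turn -0.0002 (alt 3.141) q6 0.01
tcp [0.4393 0.314  0.1789] yaw 0.5687 shift [0.0023 0.0003 0.0589] turn -0.0013 (alt 3.140) q6 0.01
tcp [0.4396 0.314  0.1793] yaw 0.5681 shift [ 0.0025 -0.      0.0593] turn -0.0019 (alt 3.140) q6 0.01
```

Call:
step_arm --series '[0.0015,0,0.03,0,0.0015,0,0.055,0,0.0015,0,0.075,0,0.0015,0,0.082,0,0.0015,0,0.082,0,0.0015,0,0.082,0]'

```text
time: 25.6
tool_pos: [0.4395, 0.3169, 0.0994]
tcp_rot: [1.508, 2.755, 0.003]
wrist_force: [-0.0, 0.4, -0.6]
width: 0.145
grip_force: 50.3
```

```bash
python3 -c "
from h import *
for i in range(3):snap('wrist');plan(.4381,.316,.0825,.57)"
```

```text
tcp [0.4395 0.3171 0.0995] yaw 0.5696 shift [-0.0002 -0.0018  0.017 ] turn -0.0004 (alt 3.141) q6 0.01
tcp [0.4395 0.3172 0.0995] yaw 0.5698 shift [-0.0003 -0.0018  0.017 ] turn -0.0002 (alt 3.141) q6 0.01
tcp [0.4393 0.3172 0.0993] yaw 0.5699 shift [-0.0004 -0.0017  0.0168] turn -0.0001 (alt 3.142) q6 0.01
```

Margin to the skirt is 5 mm, and I'm within 2 mm. Lowering onto the fuses.

Call:
step_arm --series '[0,-0.0015,0.004,0,0,-0.0015,0.007,0,0,-0.0015,0.01,0,0,-0.0015,0.012,0,0,-0.0015,0.014,0,0,-0.0015,0.015,0,0,-0.0015,0.015,0,0,-0.0015,0.015,0]'

```text
time: 26.75
tool_pos: [0.4374, 0.316, 0.0834]
tcp_rot: [1.507, 2.756, 0.0]
wrist_force: [0.4, -0.9, 0.2]
width: 0.148
grip_force: 50.3
```

Call:
step_arm --series '[0,0,0.0015,0,0,0,0.0015,0,0,0,0.0015,0]'

```text
time: 27.12
tool_pos: [0.4378, 0.3163, 0.0827]
tcp_rot: [1.507, 2.756, 0.002]
wrist_force: [-1.9, -1.0, 5.3]
width: 0.144
grip_force: 51.0
```

Call:
step_arm --series '[0,0,0,0,0,0,0,0,0,0,0,0,0,0,0,0]' --gripper 1.0

```text
time: 27.62
tool_pos: [0.4372, 0.3159, 0.0816]
tcp_rot: [-1.507, -2.756, 0.0]
wrist_force: [-0.1, 0.1, -0.3]
width: 0.972
grip_force: 0.0
```

Call:
step_arm --series '[0,0,-0.02,0,0,0,-0.06,0,0,0,-0.11,0,0,0,-0.14,0,0,0,-0.14,0]'

```text
time: 28.25
tool_pos: [0.4392, 0.3172, 0.2253]
tcp_rot: [1.506, 2.754, 0.009]
wrist_force: [0.3, -0.2, 0.3]
width: 0.999
grip_force: 0.0
```

```bash
python3 - <<'E'
from h import *
for i in range(4):p=snap('wrist')
np.savez('seated.npz',W=p['W'],K=p['intrinsics'],image=p['image'])
T=pose()
def rot(a): return np.array([[np.cos(a),-np.sin(a)],[np.sin(a),np.cos(a)]])
for X in([.4381,.316,.067],):print('pred',proj(p,X))
for d in viewer.spot_point(p,'cap')[:2]: print(d,w(p,d['point'],.067))
for d in viewer.boxes_of(p,'cap')[:2]: print(d)
c=[proj(p,np.r_[np.array([.4381,.316])+rot(.57)@[sx*.0185,sy*.0425],.079]).round(1) for sx,sy in((-1,1),(1,1),(1,-1),(-1,-1))];print(c)
# black grip blob
g=p['image'].max(2); m=(g<40).astype(np.uint8)
n,l,st,cc=cv2.connectedComponentsWithStats(m)
for i in range(1,n):
  if 300<st[i,4]<20000: print(st[i],cc[i])
c=[proj(p,np.r_[np.array([.4381,.316])+rot(.57)@[sx*.007,sy*.018],.097]).round(1) for sx,sy in((-1,1),(1,1),(1,-1),(-1,-1))];print('grip',c)
t=snap('top')
hs=cv2.cvtColor(t['image'],cv2.COLOR_RGB2HSV);m=((hs[...,0]>50)&(hs[...,0]<75)&(hs[...,1]>120)).astype(np.uint8)
m[:,:250]=0;m[:,380:]=0
k=max(cv2.findContours(m,0,2)[0],key=cv2.contourArea);r=cv2.minAreaRect(k);print('cover',r,[w(t,q,.092).round(4) for q in cv2.boxPoints(r)],w(t,r[0],.092))
E
```

```text
pred [320.47942464 221.27335056]
{'point': [318.0, 220.5], 'score': 0.94} [0.43607489 0.31545734 0.067     ]
[array([295.9, 169.1]), array([345.5, 169.1]), array([343.4, 276.2]), array([297.4, 276.1])]
[  462     0   178   114 10810] [576.34125809  53.50712303]
[311 201  18  50 852] [319.85211268 225.54342723]
[ 583  228   51   55 1286] [607.9533437  254.63763608]
[ 554  249   49   55 1144] [577.9965035  275.23601399]
[ 526  270   47   52 1010] [548.97524752 295.18316832]
[498 290  46  51 882] [520.81405896 314.49433107]
grip [array([311. , 205.9]), array([330.5, 205.9]), array([330.1, 253.9]), array([311.2, 253.8])]
cover ((313.26776123046875, 242.38876342773438), (47.441131591796875, 27.263362884521484), 37.69424057006836) [array([0.4882, 0.0654, 0.092 ]), array([0.5391, 0.0261, 0.092 ]), array([ 0.4689, -0.0611,  0.092 ]), array([ 0.4189, -0.0216,  0.092 ])] [0.47854262 0.00206699 0.092     ]
```

```bash
python3 -c "
from h import *
plan(.4785,.001,.26,-.674)"
```

```text
tcp [0.4365 0.3155 0.22  ] yaw 0.57 shift [-0.2874 -0.1345 -0.0396] turn 1.244 (alt -1.898) q6 0.01
```

Call:
step_arm --series '[-0.287,-0.135,-0.04,1.244,-0.287,-0.135,-0.04,1.244,-0.287,-0.135,-0.04,1.244,-0.287,-0.135,-0.04,1.244,-0.287,-0.135,-0.04,1.244,-0.287,-0.135,-0.04,1.244,-0.287,-0.135,-0.04,1.244,-0.287,-0.135,-0.04,1.244]'

```text
time: 29.6
tool_pos: [0.4782, 0.0011, 0.261]
tcp_rot: [-2.83, -1.362, 0.002]
wrist_force: [-0.2, 0.6, -0.1]
width: 0.995
grip_force: 0.0
```

Call:
step_arm --series '[0,0,0,0,0,0,0,0]'

```text
time: 29.85
tool_pos: [0.4784, 0.0019, 0.2615]
tcp_rot: [-2.83, -1.364, 0.001]
wrist_force: [0.3, -0.0, 0.4]
width: 1.003
grip_force: 0.0
```

```bash
cat > cov.py <<'E'
from h import *
for i in range(3):p=snap('wrist')
np.savez('cov.npz',W=p['W'],K=p['intrinsics'],image=p['image'])
for d in viewer.spot_point(p,'cover')[:2]: print(d,w(p,d['point'],0))
hs=cv2.cvtColor(p['image'],cv2.COLOR_RGB2HSV);m=((hs[...,0]>50)&(hs[...,0]<75)&(hs[...,1]>120)).astype(np.uint8)
k=max(cv2.findContours(m,0,2)[0],key=cv2.contourArea);r=cv2.minAreaRect(k);print('cover',r,cv2.approxPolyDP(k,4,True).reshape(-1,2).tolist())
Q=np.array([w(p,q,.092) for q in cv2.boxPoints(r)]);print(Q.round(4).tolist(),Q.mean(0))
plan(.4785,.001,.26,-.674)
E
python3 cov.py
```

```text
{'point': [321.3, 197.6], 'score': 0.65} [4.81419349e-01 2.06440966e-04 0.00000000e+00]
cover ((322.5, 207.0), (132.0, 77.0), 90.0) [[285, 143], [286, 272], [356, 271], [361, 144]]
[[0.495, 0.0669, 0.092], [0.5435, 0.0284, 0.092], [0.4758, -0.0621, 0.092], [0.4226, -0.0198, 0.092]] [0.48423651 0.003348   0.092     ]
tcp [0.4785 0.0018 0.2618] yaw -0.6731 shift [-0.0006  0.0004  0.0018] turn 0.0009 (alt -3.141) q6 0.62
```

```bash
cat > fit.py <<'E'
from h import *
from scipy.optimize import minimize
def boxpts(X,z0):
    x,y,a=X[:3];c,s=np.cos(a),np.sin(a)
    B=[(i*.032,j*.056,z) for i in(-1,1) for j in(-1,1) for z in(0,.092)]+[(i*.007,j*.03,.112) for i in(-1,1) for j in(-1,1)]
    return [(x+c*u-s*v,y+s*u+c*v,z0+z) for u,v,z in B]
def fit(p,X0,z0=0.):
    hs=cv2.cvtColor(p['image'],cv2.COLOR_RGB2HSV);m=((hs[...,0]>50)&(hs[...,0]<75)&(hs[...,1]>120)).astype(np.uint8)
    m=cv2.resize(m,None,fx=4,fy=4,interpolation=0)
    n,l,st,_=cv2.connectedComponentsWithStats(m);m=(l==1+np.argmax(st[1:,4])).astype(np.uint8)
    m=cv2.morphologyEx(m,cv2.MORPH_CLOSE,np.ones((41,41)))
    def cost(d):
        X=np.array(X0)+np.array(d)*[.001,.001,.01]
        h=cv2.convexHull(np.int32([(proj(p,b)+.5)*4 for b in boxpts(X,z0)]))
        q=np.zeros_like(m);cv2.fillConvexPoly(q,h,1);return 1-(q&m).sum()/(q|m).sum()
    r=minimize(cost,[0,0,0],method='Nelder-Mead',options=dict(initial_simplex=[[0,0,0],[5,0,0],[0,5,0],[0,0,5]],xatol=.05,fatol=1e-5))
    X=np.array(X0)+r.x*[.001,.001,.01];print('fit',X.round(4),'iou',1-r.fun);return X
if __name__=='__main__':
    d=np.load('cov.npz');p=dict(intrinsics=d['K'],W=d['W'],image=d['image'])
    fit(p,[.4785,.001,-.674]);t=snap('top');
    fit(t,[.4785,.001,-.674])
    plan(.4785,.001,.26,-.674)
E
python3 fit.py
```

```text
fit [ 0.4835  0.0034 -0.6733] iou 0.9650736891769409
fit [ 4.772e-01 -1.000e-04 -6.392e-01] iou 0.4330962619913993
tcp [0.4786 0.0017 0.2618] yaw -0.6733 shift [-0.0006  0.0004  0.0018] turn 0.0007 (alt -3.141) q6 0.62
```

```bash
python3 -c "
from h import *
plan(.4835,.0034,.0955,-.673)"
```

```text
tcp [0.4786 0.0017 0.2618] yaw -0.6733 shift [0.0044 0.0028 0.1663] turn -0.0003 (alt 3.141) q6 0.62
```

Call:
step_arm --series '[0.004,0.003,0.04,0,0.004,0.003,0.09,0,0.004,0.003,0.125,0,0.004,0.003,0.15,0,0.004,0.003,0.162,0,0.004,0.003,0.163,0,0.004,0.003,0.163,0]'

```text
time: 30.98
tool_pos: [0.4844, 0.0027, 0.0999]
tcp_rot: [2.83, 1.362, 0.003]
wrist_force: [0.1, -0.1, -0.2]
width: 1.002
grip_force: 0.0
```

```bash
python3 -c "
from h import *
for i in range(2):snap('wrist');plan(.4835,.0034,.0955,-.673)"
```

```text
tcp [0.4846 0.0027 0.1002] yaw -0.6739 shift [-0.0002 -0.0013  0.0047] turn -0.0009 (alt 3.141) q6 0.63
tcp [0.4846 0.0027 0.1002] yaw -0.6739 shift [-0.0002 -0.0013  0.0047] turn -0.0009 (alt 3.141) q6 0.63
```

Call:
step_arm --series '[0,-0.001,0.003,0,0,-0.001,0.0045,0,0,-0.001,0.0045,0,0,-0.001,0.0045,0]'

```text
time: 31.58
tool_pos: [0.4826, 0.0034, 0.0943]
tcp_rot: [2.831, 1.362, 0.0]
wrist_force: [-0.1, 0.3, -0.2]
width: 1.003
grip_force: 0.0
```

Call:
step_arm --series '[0,0,0,0,0,0,0,0,0,0,0,0,0,0,0,0,0,0,0,0,0,0,0,0,0,0,0,0]' --gripper 0.0 --newtons 60

```text
time: 32.45
tool_pos: [0.4827, 0.0034, 0.0943]
tcp_rot: [2.831, 1.362, 0.0]
wrist_force: [0.2, 0.5, -0.1]
width: 0.147
grip_force: 61.0
```

Call:
step_arm --series '[0,0,-0.02,0,0,0,-0.06,0,0,0,-0.1,0,0,0,-0.13,0,0,0,-0.14,0,0,0,-0.14,0,0,0,-0.14,0]'

```text
time: 33.33
tool_pos: [0.4814, 0.0035, 0.2323]
tcp_rot: [-2.83, -1.361, 0.005]
wrist_force: [0.1, -0.1, -0.5]
width: 0.145
grip_force: 61.0
```

```bash
cat > held.py <<'E'
from fit import *
for i in range(3):p=snap('wrist')
T=pose();yaw=np.arctan2(T[1,1],T[0,1]);X=fit(p,[*T[:2,3],yaw],T[2,3]-.0943)
d=T[:2,:2].T@(X[:2]-T[:2,3]);print('cover in tool xy',d.round(4),'dyaw',X[2]-yaw)
plan(.4388,.3153,.235,.57)
E
python3 held.py
```

```text
fit [ 0.4814  0.0039 -0.6783] iou 0.6926593623322276
cover in tool xy [ 0.0002 -0.0005] dyaw -0.004299020290191358
tcp [0.4817 0.0034 0.2326] yaw -0.674 shift [ 0.2169 -0.2281 -0.0022] turn -1.244 (alt 1.898) q6 0.63
```

Call:
step_arm --series '[0.217,-0.228,0,-1.244,0.217,-0.228,0,-1.244,0.217,-0.228,0,-1.244,0.217,-0.228,0,-1.244,0.217,-0.228,0,-1.244,0.217,-0.228,0,-1.244,0.217,-0.228,0,-1.244,0.217,-0.228,0,-1.244]'

```text
time: 34.48
tool_pos: [0.4394, 0.3153, 0.2333]
tcp_rot: [-1.508, -2.755, 0.002]
wrist_force: [0.0, 0.5, -1.4]
width: 0.146
grip_force: 60.9
```

Call:
step_arm --series '[0,0,0,0,0,0,0,0,0,0,0,0]'

```text
time: 34.85
tool_pos: [0.44, 0.315, 0.2343]
tcp_rot: [1.509, 2.756, 0.0]
wrist_force: [0.3, 0.1, -0.1]
width: 0.147
grip_force: 60.9
```

```bash
cat > edge.py <<'E'
from h import *
for i in range(2):p=snap('wrist');plan(.4388,.3153,.15,.57)
hs=cv2.cvtColor(p['image'],cv2.COLOR_RGB2HSV);m=((hs[...,0]>50)&(hs[...,0]<75)&(hs[...,1]>120)&(hs[...,2]>20))
H=p['hand_eye'];K=p['intrinsics']
def pt(X):
    c=H[:3,:3].T@(np.array(X)-H[:3,3]);u=K@[c[0],-c[1],-c[2]];return (u[:2]/u[2]).round(1)
print('pred corners top',pt([.056,-.032,.0023]),pt([.056,.032,.0023]),'bottom far',pt([.056,0,.0943]))
print('pred rib far end',pt([.03,-.007,-.0177]),pt([.03,.007,-.0177]))
for c in(270,300,317,340,360): r=np.where(m[:,c])[0]; print(c,r.min() if len(r) else None)
for r in(150,160,180,200,220): c=np.where(m[r])[0]; print('row',r,(c.min(),c.max()) if len(c) else None)
g=hs[...,2].astype(int); print('col317 V',[(r,int(g[r,317])) for r in range(130,310,6)])
E
python3 edge.py
```

```text
tcp [0.44   0.315  0.2344] yaw 0.5691 shift [ 0.0009 -0.0009  0.0844] turn -0.0009 (alt 3.141) q6 0.01
tcp [0.44   0.3151 0.2343] yaw 0.5693 shift [ 0.0008 -0.0009  0.0843] turn -0.0007 (alt 3.141) q6 0.01
pred corners top [234.2 163.3] [402.7 163.3] bottom far [318.1 152.8]
pred rib far end [298.3 243.6] [338.7 243.6]
270 151
300 153
317 153
340 153
360 153
row 150 None
row 160 (np.int64(241), np.int64(394))
row 180 (np.int64(236), np.int64(400))
row 200 (np.int64(237), np.int64(399))
row 220 (np.int64(238), np.int64(397))
col317 V [(130, 227), (136, 167), (142, 168), (148, 165), (154, 87), (160, 99), (166, 180), (172, 176), (178, 180), (184, 178), (190, 176), (196, 175), (202, 173), (208, 175), (214, 174), (220, 178), (226, 157), (232, 82), (238, 82), (244, 95), (250, 97), (256, 101), (262, 98), (268, 96), (274, 98), (280, 97), (286, 96), (292, 95), (298, 95), (304, 99)]
```

Call:
step_arm --series '[0.001,-0.001,0.02,0,0.001,-0.001,0.04,0,0.001,-0.001,0.06,0,0.001,-0.001,0.08,0,0.001,-0.001,0.095,0,0.001,-0.001,0.105,0,0.001,-0.001,0.113,0,0.001,-0.001,0.113,0]'

```text
time: 35.95
tool_pos: [0.4383, 0.3154, 0.1208]
tcp_rot: [-1.507, -2.756, 0.001]
wrist_force: [0.3, -0.8, -1.9]
width: 0.145
grip_force: 60.8
```

```bash
python3 -c "
from h import *
for i in range(4):snap('wrist');plan(.4387,.3154,.1083,.57)"
```

```text
tcp [0.4387 0.3157 0.1214] yaw 0.57 shift [-0.0002 -0.0001  0.0131] turn -0.0 (alt 3.142) q6 0.01
tcp [0.4389 0.3158 0.1218] yaw 0.57 shift [-0.0002 -0.0004  0.0135] turn -0.0 (alt 3.142) q6 0.01
tcp [0.439  0.3159 0.122 ] yaw 0.57 shift [-0.0002 -0.0005  0.0137] turn -0.0 (alt 3.142) q6 0.01
tcp [0.4391 0.3159 0.1221] yaw 0.57 shift [-0.0002 -0.0006  0.0138] turn -0.0 (alt 3.142) q6 0.01
```

Call:
step_arm --series '[0,0,0.004,0,0,0,0.007,0,0,0,0.009,0,0,0,0.011,0,0,0,0.012,0,0,0,0.012,0,0,0,0.012,0]'

```text
time: 37.02
tool_pos: [0.4386, 0.3156, 0.1093]
tcp_rot: [1.507, 2.756, 0.0]
wrist_force: [-0.7, 0.6, -0.7]
width: 0.148
grip_force: 60.8
```

Call:
step_arm --series '[0,0,0.0015,0,0,0,0.0015,0,0,0,0.0015,0]'

```text
time: 37.4
tool_pos: [0.4389, 0.3158, 0.1083]
tcp_rot: [1.507, 2.756, 0.001]
wrist_force: [0.9, -0.1, 2.0]
width: 0.144
grip_force: 61.2
```

Call:
step_arm --series '[0,0,0.001,0,0,0,0.001,0]'

```text
time: 37.65
tool_pos: [0.4393, 0.3161, 0.1081]
tcp_rot: [1.507, 2.756, 0.002]
wrist_force: [-0.8, -0.8, 6.3]
width: 0.147
grip_force: 61.9
```

```bash
python3 - <<'E'
from h import *
p=snap('wrist');H=p['hand_eye'];K=p['intrinsics']
def pt(X):
    c=H[:3,:3].T@(np.array(X)-H[:3,3]);u=K@[c[0],-c[1],-c[2]];return (u[:2]/u[2]).round(1)
print('pred base far corners (top face)',pt([.068,-.044,.0943]),pt([.068,.044,.0943]),'cover rim far',pt([.056,-.032,.0943]),pt([.056,.032,.0943]))
hs=cv2.cvtColor(p['image'],cv2.COLOR_RGB2HSV)
for c in(280,317,350): print(c,[(r,*map(int,hs[r,c])) for r in range(118,170,4)])
for r in(134,140,146): 
  s=hs[r,:,1]<60; c=np.where(s)[0]; print(r,c.min(),c.max(),len(c))
print(monitor.read_state()['wrist_force'].round(1),monitor.read_state()['tool_pos'].round(4))
E
```

```text
pred base far corners (top face) [245.7 132.6] [390.6 132.6] cover rim far [266.2 152.8] [370.1 152.8]
280 [(118, 15, 149, 215), (122, 15, 151, 209), (126, 14, 147, 207), (130, 14, 148, 216), (134, 13, 54, 136), (138, 26, 12, 164), (142, 24, 15, 167), (146, 16, 17, 167), (150, 30, 10, 159), (154, 69, 215, 90), (158, 69, 240, 86), (162, 69, 204, 140), (166, 66, 164, 183)]
317 [(118, 15, 150, 208), (122, 14, 147, 220), (126, 15, 146, 227), (130, 15, 146, 229), (134, 14, 77, 145), (138, 21, 11, 162), (142, 19, 13, 163), (146, 27, 14, 164), (150, 18, 16, 158), (154, 69, 213, 85), (158, 67, 206, 88), (162, 68, 205, 139), (166, 67, 168, 181)]
350 [(118, 15, 145, 225), (122, 15, 147, 221), (126, 15, 147, 224), (130, 16, 144, 234), (134, 13, 76, 150), (138, 21, 11, 160), (142, 17, 14, 160), (146, 15, 13, 159), (150, 17, 12, 154), (154, 68, 204, 90), (158, 69, 243, 87), (162, 68, 207, 143), (166, 67, 178, 176)]
134 248 295 46
140 245 386 142
146 245 386 142
[-0.9 -0.3  6.1] [0.4393 0.316  0.1081]
```

The base sits about 1.3 mm to −y and 0.7 mm to −x of the cover in the tool frame. I'll lift slightly and re-centre before letting go.

Call:
step_arm --series '[0,0,-0.004,0,0,0,-0.004,0,-0.0006,-0.0013,-0.004,0,-0.0006,-0.0013,-0.004,0,-0.0006,-0.0013,-0.002,0,-0.0006,-0.0013,-0.001,0,-0.0006,-0.0013,0,0,-0.0006,-0.0013,0,0]'

```text
time: 38.7
tool_pos: [0.4382, 0.3146, 0.1081]
tcp_rot: [1.507, 2.756, 0.001]
wrist_force: [-1.6, -1.2, 6.5]
width: 0.145
grip_force: 61.9
```

```bash
python3 - <<'E'
from h import *
p=snap('wrist');hs=cv2.cvtColor(p['image'],cv2.COLOR_RGB2HSV)
for r in(140,146): 
  c=np.where(hs[r,:,1]<60)[0]; print(r,c.min(),c.max())
gr=(hs[...,0]>50)&(hs[...,0]<75)&(hs[...,1]>120)
for r in(158,180): c=np.where(gr[r])[0];print(r,c.min(),c.max())
for c in(280,317,350): print(c,[int(hs[r,c,1]) for r in range(130,140)],np.where(gr[:,c])[0].min())
E
```

```text
140 248 389
146 248 388
158 248 388
180 236 399
280 [152, 145, 120, 52, 20, 16, 14, 15, 17, 14] 153
317 [145, 143, 134, 71, 17, 15, 17, 17, 14, 15] 153
350 [146, 149, 129, 76, 20, 14, 14, 14, 17, 14] 153
```

Call:
step_arm --series '[0,0,-0.001,0,0,0,-0.001,0,0,0,-0.001,0,0,0,-0.001,0,0,0,-0.001,0,0,0,-0.001,0]' --gripper 1.0

```text
time: 39.5
tool_pos: [0.4377, 0.3143, 0.1077]
tcp_rot: [-1.507, -2.756, 0.0]
wrist_force: [0.1, 0.2, -0.6]
width: 1.0
grip_force: 0.0
```

Call:
step_arm --series '[0,0,-0.02,0,0,0,-0.05,0,0,0,-0.1,0,0,0,-0.15,0,0,0,-0.15,0,0,0,-0.15,0]'

```text
time: 40.25
tool_pos: [0.4376, 0.3142, 0.2576]
tcp_rot: [1.507, 2.756, -0.0]
wrist_force: [-0.4, 0.1, -0.5]
width: 0.998
grip_force: 0.0
```

```bash
python3 - <<'E'
from fit import *
for i in range(4):p=snap('wrist')
fit(p,[.4387,.315,.57],.014)
for n in('fuse_thick','fuse_slim'): print(n,[d for d in viewer.boxes_of(p,n)])
s=snap('side');print([(d['score'],d['extent']) for d in viewer.boxes_of(s,'cover')[:2]])
print('pred side',np.array([proj(s,b) for b in boxpts([.4387,.315,.57],.014)]).min(0),np.array([proj(s,b) for b in boxpts([.4387,.315,.57],.014)]).max(0))
print(monitor.read_state()['time'])
E
```

```text
fit [0.4378 0.3156 0.5659] iou 0.9723344901814348
fuse_thick []
fuse_slim [{'extent': [317.9, 189.3, 94.0, 108.5], 'score': 0.26}]
[(0.85, [212.8, 331.9, 75.5, 98.8])]
pred side [174.20208227 282.36872743] [246.27779013 382.17572635]
40.65
```

The cover is down flat, square and centred, and the gripper is clear. Handing in.

```bash
python3 -c "
from h import *
print(job.finish_job())"
```

```text
the job is handed in; nothing more can be done
None
```

The socket is made up and handed in at about 41 s: both fuses are home, the nickel cap is level on them, and the cover rests flat and square on the base, centred to within about 1 mm. Nothing is held, and I moved nothing but the fuses, cap and cover. The last two placements were checked by position, force and image measurements, because I had used all 14 picture views.

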